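# Find the empty parts bin by its rocking lid

## Task

Three of the four parts bins on the repair bench are full, so their swing lids stand firm; one bin is empty and its lid rocks when pressed at the end nearer the robot. Press the lids one by one with a fingertip, without forcing the firm ones, until you find the one that rocks, and push that lid wide open, near end down into the bin as far as it will go, so that it stays open ready for filling. Leave the phone, screwdriver, bottle and cup where they are.

Things in the scene. Friction and masses are not known exactly. Their poses are not given: they have to be found in the camera images.
- bank: Grey bank of four bins in a row, fixed to the bench: 124 mm deep (x), 382 mm long (y), 110 mm high. Origin at the centre of its underside; x points from the long side facing the robot (near side, with labels) to the far side, y along the row to the left, z up. Walls 6 mm thick, tops 110 mm above the bench; each opening 112 (x) by 88 mm (y), bin floor about 100 mm below the wall tops.
- lid_1 (a joint): Swing lid 1 (1 leftmost, 4 rightmost; all alike), rad: 0 shut and level, grows as the near end tips down into the bin and the short far end rises; stop at 1.1. White plate 109 (x) by 84 (y) by 5 mm, top face 2 mm below the wall tops. Pivot line along the bank's y, 20 mm beyond the bank's middle, 105.5 mm above the bench: 74 mm of lid on its near side, 35 mm on its far side.
- press_1 (a point): Point on lid 1's top face between the ribs at its near end, 60 mm to the near side of its pivot line, midway across; moves with the lid, 108 mm above the bench when shut. Pressed here a free lid tips under 2 to 4 N, and its stiff pivot keeps it at any angle it is left; a lid over a full bin gives 2 mm, then resists by about 8 N per mm and springs back. Pressing a far end moves no lid.
- lid_2 (a joint): Swing lid 2 (1 leftmost, 4 rightmost; all alike), rad: 0 shut and level, grows as the near end tips down into the bin and the short far end rises; stop at 1.1. White plate 109 (x) by 84 (y) by 5 mm, top face 2 mm below the wall tops. Pivot line along the bank's y, 20 mm beyond the bank's middle, 105.5 mm above the bench: 74 mm of lid on its near side, 35 mm on its far side.
- press_2 (a point): Point on lid 2's top face between the ribs at its near end, 60 mm to the near side of its pivot line, midway across; moves with the lid, 108 mm above the bench when shut. Pressed here a free lid tips under 2 to 4 N, and its stiff pivot keeps it at any angle it is left; a lid over a full bin gives 2 mm, then resists by about 8 N per mm and springs back. Pressing a far end moves no lid.
- lid_3 (a joint): Swing lid 3 (1 leftmost, 4 rightmost; all alike), rad: 0 shut and level, grows as the near end tips down into the bin and the short far end rises; stop at 1.1. White plate 109 (x) by 84 (y) by 5 mm, top face 2 mm below the wall tops. Pivot line along the bank's y, 20 mm beyond the bank's middle, 105.5 mm above the bench: 74 mm of lid on its near side, 35 mm on its far side.
- press_3 (a point): Point on lid 3's top face between the ribs at its near end, 60 mm to the near side of its pivot line, midway across; moves with the lid, 108 mm above the bench when shut. Pressed here a free lid tips under 2 to 4 N, and its stiff pivot keeps it at any angle it is left; a lid over a full bin gives 2 mm, then resists by about 8 N per mm and springs back. Pressing a far end moves no lid.
- lid_4 (a joint): Swing lid 4 (1 leftmost, 4 rightmost; all alike), rad: 0 shut and level, grows as the near end tips down into the bin and the short far end rises; stop at 1.1. White plate 109 (x) by 84 (y) by 5 mm, top face 2 mm below the wall tops. Pivot line along the bank's y, 20 mm beyond the bank's middle, 105.5 mm above the bench: 74 mm of lid on its near side, 35 mm on its far side.
- press_4 (a point): Point on lid 4's top face between the ribs at its near end, 60 mm to the near side of its pivot line, midway across; moves with the lid, 108 mm above the bench when shut. Pressed here a free lid tips under 2 to 4 N, and its stiff pivot keeps it at any angle it is left; a lid over a full bin gives 2 mm, then resists by about 8 N per mm and springs back. Pressing a far end moves no lid.
- phone: Bystander: a phone lying flat, 74 x 156 x 8 mm; origin at the centre of its underside.
- driver: Bystander: a small screwdriver 160 mm long lying on the bench on the near side of the bank; origin under its middle.
- flux: Bystander: a white dropper bottle, 44 mm across and 85 mm tall, off the left end of the bank; origin at the centre of its underside.
- cup: Bystander: an open steel cup, 64 mm across and 60 mm tall, off the right end of the bank; origin at the centre of its underside.

How it is judged (in metres and radians):
On the way:
1. a lid is pressed by the fingers and rocks (contact force between the fingers and bank above 0.3 N and value of joint any of lid_1, lid_2, lid_3, lid_4 above 0.2 rad), for 0.02 s.
At the end, for the whole second after the job is handed in: The lid of the empty bin stands open by at least 0.85 rad (about 49 degrees; its stop is at 63 degrees), at rest, and the other three lids are shut (under 0.15 rad) (((value of joint lid_1 above 0.85 rad and velocity of joint lid_1 between -0.05 and 0.05 rad/s and value of joint each of lid_2, lid_3, lid_4 below 0.15 rad) or (value of joint lid_2 above 0.85 rad and velocity of joint lid_2 between -0.05 and 0.05 rad/s and value of joint each of lid_1, lid_3, lid_4 below 0.15 rad) or (value of joint lid_3 above 0.85 rad and velocity of joint lid_3 between -0.05 and 0.05 rad/s and value of joint each of lid_1, lid_2, lid_4 below 0.15 rad) or (value of joint lid_4 above 0.85 rad and velocity of joint lid_4 between -0.05 and 0.05 rad/s and value of joint each of lid_1, lid_2, lid_3 below 0.15 rad))); the robot touches nothing.
It fails at once if a firm lid is forced: the lids or the bank are pressed with more than 60 N before any lid has been tipped (contact force between any of the fingers, the arm and bank above 60 N and value of joint each of lid_1, lid_2, lid_3, lid_4 below 0.2 rad).
It fails at once if the phone is moved or lifted by more than 30 mm (distance of phone from where it was at the start of the episode above 0.03 m).
It fails at once if the screwdriver is moved or lifted by more than 30 mm (distance of driver from where it was at the start of the episode above 0.03 m).
It fails at once if the bottle is moved or lifted by more than 30 mm, or tipped over (distance of flux from where it was at the start of the episode above 0.03 m or angle between flux's own z axis and vertical above 0.5 rad).
It fails at once if the cup is moved or lifted by more than 30 mm, or tipped over (distance of cup from where it was at the start of the episode above 0.03 m or angle between cup's own z axis and vertical above 0.5 rad).
It also fails if it takes over 48 s, if anything falls off the work surface, if the arm or the gripper's body presses on something with over 40 N, if the wrist force passes 120 N, or if a joint passes its speed limit or range.

## Robot

A 6-joint arm with a two-finger parallel gripper is mounted at the origin on the work surface. World frame = base frame: x ahead of the robot, y to its left, z up, the work surface at z = 0. Lengths are in m, angles in degrees, forces in N, time in s.
With the tool pointing down it reaches from about 0.3 to 0.75 m from the base axis. Payload 8.5 kg.
Tool frame: the origin (TCP) lies at the very end of the fingers, on their centre line; the grasp point (between the pads) lies 19 mm behind it (env.pinch_z is the distance from the TCP to the grasp point, in m); z points along the fingers, y is the line along which they close (so a half turn about z gives the same grasp; the last joint's range is limited). The gripper opens to 85 mm and grips with 20 to 120 N. Pads are 22 mm wide; open, the fingers measure 114 mm over their backs; the gripper's body (76 mm by 85 mm) begins 54 mm behind the grasp point. The pads swing forward as they close: fully open they stand 13 mm farther back than shut.
Start: joints at [-82.752, 21.807, 74.336, -0, 83.858, -12.336], TCP at [0.184, -0.518, 0.231] pointing down, gripper open.
Joint ranges: [-178.18, 178.18], [-50.72, 133.34], [12.68, 142.11], [-81.47, 261.47], [9.98, 163.14], [-165.26, 165.26]. Speed limits (degrees/s): [136.94, 136.94, 180, 180, 180, 180].

## Interface

Orientations are given as a 3x3 rotation matrix whose columns are the frame's x, y, z axes.
In Python, from rig import env, viewer gives the robot as it stands.
- The arm moves only by the tool drive_tool, never from a script. Its argument "series" is a list of rows, each a list of 3 entries, a list of its own where there are three numbers: the shift along the tool's x, y, z in m, then the turn about the tool's z in degrees, then the finger opening in m, from 0 to 0.0854. A call has 1 to 20 rows; each row is the pose to reach, as a shift and turn from the pose commanded when the call began, along the tool's axes at that moment; what a row does not reach only later rows make up. A row lasts 1/10 s, in which the tool goes at most 50 mm and 8.59 degrees, less where a joint would pass 70% of its speed; a pose out of reach is approached as far as the arm can. A call with a gripper value outside its range is refused whole. The fingers move at their own pace and stop on an object; "newtons" is the grip in N (left out, the last holds). Time passes only in rows, so rows that repeat a pose let the fingers close. It gives the time, the measured TCP pose, the force, the opening and the grip force at its end, in the units of the state.
- env.observe(): the state, without advancing time (a new reading comes with each control period).
- viewer.get_image(name): name is "side" or "top"; returns a dict with "img" (480x640x3 uint8, red, green, blue), "depth" (480x640 float32, m along the optical axis (not along the pixel's ray), 0 where there is no reading), "camera_matrix" (3x3 intrinsics, pixels), "rvec" (rotation vector, rad) and "tvec" (3), from world to camera coordinates, as OpenCV has them. Camera axes: x right, y down, z forward; pixel columns grow to the right and rows downward; lengths in m; the calibration is good to about 2 mm. A picture is of the moment at which its call begins.
- env.close_job(): hands the job in; it is judged then, once.
The state is a dict: "time_s": time; "q": joint angles; "qvel": joint speeds; "joint_efforts": joint torques, N m; "position": TCP position; "tool_rot": TCP orientation; "ft_force": force on the tool from outside, world axes, zero at the start; "wrist_torque": the same for the moment, N m; "grip_width": finger opening in m; "gripper_force": force on a finger pad.
Only numpy, scipy, OpenCV 4.12 (cv2) and the standard library are available. Lean on these libraries where they do the work, as an engineer would, in place of code of your own. Each camera call takes 0.05 s, during which the arm holds its last target. There are 200 camera calls.

## Working session

There is one attempt and no reset: what is moved stays moved. The work goes in short steps, Python scripts to look and compute and a tool call to move; the robot and the scene stay as the last step left them, time stands still between calls to the robot, and variables do not carry over. Pictures are saved under pics/ and viewed, at most 10 in all, crops included, and the job is handed in when it is done.

Besides the shell and the picture viewer there is one more tool, called as name(argument=value, ...), one argument or row to a line, values as JSON. drive_tool: Moves the arm, as the interface text tells. Its arguments: {"type":"object","properties":{"series":{"type":"array"},"newtons":{"type":"number"}},"required":["series"]}

```bash
mkdir -p pics; cat > h.py <<'E'
import numpy as np, cv2
from rig import env, viewer
def shot(n):
    d=viewer.get_image(n); np.savez('/tmp/%s.npz'%n,**d); return d
def world(d,u,v):
    K=d['camera_matrix'];R=cv2.Rodrigues(np.array(d['rvec']))[0];z=float(d['depth'][v,u])
    c=np.linalg.inv(K)@[u,v,1]*z
    return R.T@(c-np.array(d['tvec']).ravel())
E
python3 - <<'E'
from h import *
for n in('top','side'):
    cv2.imwrite(f'pics/{n}0.png',shot(n)['img'][:,:,::-1])
s=env.observe();print(s['position'],s['tool_rot'],s['ft_force'],s['grip_width'],s['time_s'])
E
```

```text
[ 0.18431994 -0.51792828  0.23078238] [[ 9.42138474e-01  3.35223903e-01 -1.74322084e-04]
 [ 3.35223847e-01 -9.42137657e-01  1.26791142e-03]
 [ 2.60798816e-04 -1.25298505e-03 -9.99999181e-01]] [-0.3902998   0.62500413 -0.35295665] 0.08570595808434253 0.1
```

View pics/top0.png

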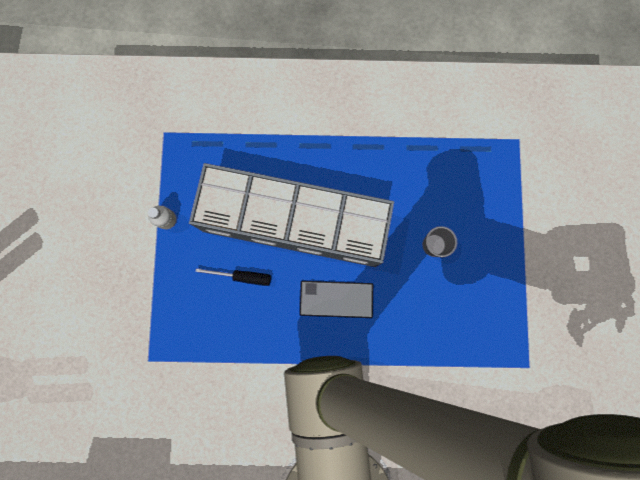

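View pics/side0.png

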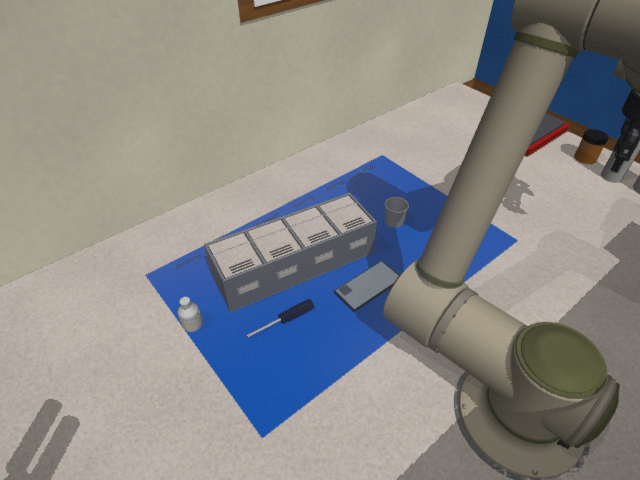

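The top view shows the bank with its top corners near (204,165), (393,202), (383,263) and (191,222). The ribs are at the near ends, the bottle is at (162,216) and the cup at (441,241). I'll enlarge the bank to get better corners.

```bash
python3 - <<'E'
from h import *
d=np.load('/tmp/top.npz')
im=d['img'][150:280,180:405,::-1]
cv2.imwrite('pics/crop.png',cv2.resize(im,None,fx=3.5,fy=3.5,interpolation=cv2.INTER_CUBIC))
for p in [(225,195),(270,205),(315,213),(365,225),(441,228),(155,214),(335,300)]: print(p,world(d,*p).round(4))
E
```

```text
(225, 195) [0.6032 0.2316 0.1053]
(270, 205) [0.5851 0.143  0.1051]
(315, 213) [0.5706 0.0549 0.1066]
(365, 225) [ 0.5488 -0.0425  0.1066]
(441, 228) [ 0.5534 -0.2034  0.0598]
(155, 214) [0.5671 0.3743 0.0821]
(335, 300) [0.4033 0.0097 0.0093]
```

View pics/crop.png

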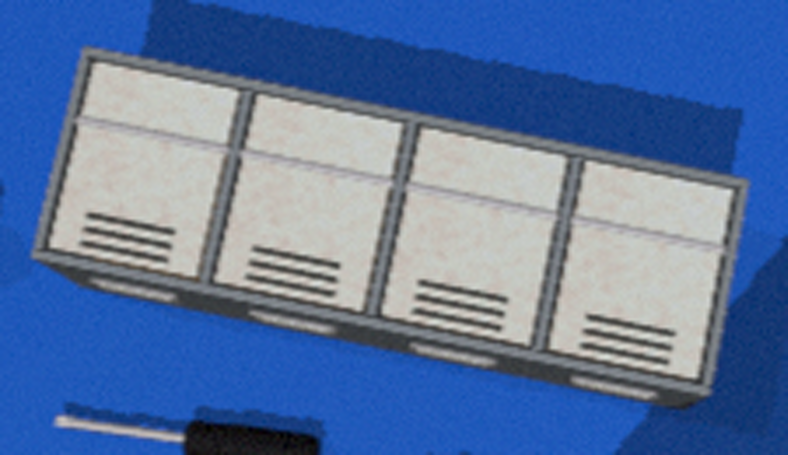

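The crop shows the bank's top corners: FL (84,48), FR (748,181), NR (710,395), NL (34,258). The middle ribs are at about (127,238), (293,272), (460,306) and (627,340).

```bash
python3 - <<'E'
from h import *
d=np.load('/tmp/top.npz')
K=d['camera_matrix'];R=cv2.Rodrigues(d['rvec'])[0];t=d['tvec'].ravel();C=-R.T@t
def pl(p,z):
    r=R.T@np.linalg.inv(K)@[(p[0]-1.25)/3.5+180,(p[1]-1.25)/3.5+150,1]
    return (C+r*(z-C[2])/r[2])
W=np.array([pl(p,.11) for p in [(84,48),(748,181),(710,395),(34,258)]])[:,:2]
B=np.array([[.062,.191],[.062,-.191],[-.062,-.191],[-.062,.191]])
c=W.mean(0);U,_,V=np.linalg.svd(B.T@(W-c));A=V.T@U.T
print(W.round(4),[np.linalg.norm(W[i]-W[i-1]).round(4) for i in range(4)])
yaw=np.arctan2(A[1,0],A[0,0]);print('c',c,'yaw',np.degrees(yaw),'res',(B@A.T+c-W).round(4).tolist())
for i,p in enumerate([(127,238),(293,272),(460,306),(627,340)]): print('press',i+1,(A@[-.04,.141-.094*i]+c).round(4),pl(p,.108)[:2].round(4))
np.savez('/tmp/bank.npz',A=A,c=c)
s=env.observe();Rt=s['tool_rot'];print('toolx yaw',np.degrees(np.arctan2(Rt[1,0],Rt[0,0])))
for i in range(4):
    P=np.append(A@[-.04,.141-.094*i]+c,.16); print(i+1,(Rt.T@(P-s['position'])).round(4),np.hypot(*P[:2]))
E
```

```text
[[ 0.6648  0.2754]
 [ 0.5959 -0.0972]
 [ 0.4762 -0.0759]
 [ 0.5449  0.2966]] [np.float64(0.1217), np.float64(0.379), np.float64(0.1215), np.float64(0.3788)]
c [0.57047637 0.09971949] yaw -10.423329263665751 res [[0.0012, 0.0009], [0.001, -0.0021], [-0.0013, -0.001], [-0.0009, 0.0022]]
press 1 [0.5566 0.2456] [0.5575 0.2465]
press 2 [0.5396 0.1532] [0.5402 0.1541]
press 3 [0.5226 0.0607] [0.523  0.0615]
press 4 [ 0.5056 -0.0317] [ 0.5058 -0.0306]
toolx yaw 19.586151231469927
1 [ 0.6067 -0.5945  0.0717] 0.6084313820366811
2 [ 0.5597 -0.5131  0.0716] 0.5609592709723251
3 [ 0.5127 -0.4317  0.0715] 0.5261500363323558
4 [ 0.4657 -0.3503  0.0713] 0.5066205856213072
```

drive_tool(
  series=[
    [[0.466, -0.35, 0], 30, 0],
    [[0.466, -0.35, 0], 30, 0],
    [[0.466, -0.35, 0], 30, 0],
    [[0.466, -0.35, 0], 30, 0],
    [[0.466, -0.35, 0], 30, 0],
    [[0.466, -0.35, 0], 30, 0],
    [[0.466, -0.35, 0], 30, 0],
    [[0.466, -0.35, 0], 30, 0],
    [[0.466, -0.35, 0], 30, 0],
    [[0.466, -0.35, 0], 30, 0],
    [[0.466, -0.35, 0], 30, 0],
    [[0.466, -0.35, 0], 30, 0],
    [[0.466, -0.35, 0], 30, 0],
    [[0.466, -0.35, 0], 30, 0],
    [[0.466, -0.35, 0.07], 30, 0],
    [[0.466, -0.35, 0.1], 30, 0],
    [[0.466, -0.35, 0.1], 30, 0],
    [[0.466, -0.35, 0.1], 30, 0],
    [[0.466, -0.35, 0.1], 30, 0],
  ],
)

```text
time_s: 2.0
position: [0.5072, -0.0331, 0.1339]
tool_rot: [[0.983, -0.182, 0.004], [-0.182, -0.983, -0.001], [0.004, 0.001, -1.0]]
ft_force: [0.6, 0.4, 0.8]
grip_width: -0.0001
gripper_force: 0.0
```

drive_tool(
  series=[
    [[0, 0, 0.015], 0, 0],
    [[0, 0, 0.02], 0, 0],
    [[0, 0, 0.023], 0, 0],
    [[0, 0, 0.025], 0, 0],
    [[0, 0, 0.027], 0, 0],
    [[0, 0, 0.028], 0, 0],
    [[0, 0, 0.028], 0, 0],
    [[0, 0, 0.028], 0, 0],
  ],
)

```text
time_s: 2.8
position: [0.5065, -0.0324, 0.1055]
tool_rot: [[0.984, -0.181, 0.002], [-0.181, -0.984, -0.001], [0.003, 0.001, -1.0]]
ft_force: [-5.2, 0.4, 16.5]
grip_width: 0.0001
gripper_force: 8.3
```

Lid 4 is firm (16.5 N after 2.5 mm). Lid 3 is next.

drive_tool(
  series=[
    [[0, 0, -0.025], 0, 0],
    [[0, -0.045, -0.025], 0, 0],
    [[0, -0.094, -0.025], 0, 0],
    [[0, -0.094, -0.025], 0, 0],
    [[0, -0.094, -0.025], 0, 0],
    [[0, -0.094, -0.015], 0, 0],
    [[0, -0.094, -0.008], 0, 0],
    [[0, -0.094, -0.005], 0, 0],
    [[0, -0.094, -0.003], 0, 0],
    [[0, -0.094, -0.001], 0, 0],
    [[0, -0.094, 0], 0, 0],
    [[0, -0.094, 0], 0, 0],
    [[0, -0.094, 0], 0, 0],
  ],
)

```text
time_s: 4.1
position: [0.5226, 0.0594, 0.1051]
tool_rot: [[0.983, -0.181, 0.0], [-0.181, -0.983, -0.001], [0.0, 0.001, -1.0]]
ft_force: [-10.0, -2.7, 20.0]
grip_width: 0.0003
gripper_force: 10.2
```

Lid 3 is firm too (20 N). Lid 2 is next.

drive_tool(
  series=[
    [[0, 0, -0.025], 0, 0],
    [[0, -0.045, -0.025], 0, 0],
    [[0, -0.094, -0.025], 0, 0],
    [[0, -0.094, -0.025], 0, 0],
    [[0, -0.094, -0.025], 0, 0],
    [[0, -0.094, -0.015], 0, 0],
    [[0, -0.094, -0.008], 0, 0],
    [[0, -0.094, -0.005], 0, 0],
    [[0, -0.094, -0.003], 0, 0],
    [[0, -0.094, -0.001], 0, 0],
    [[0, -0.094, 0], 0, 0],
    [[0, -0.094, 0], 0, 0],
    [[0, -0.094, 0], 0, 0],
  ],
)

```text
time_s: 5.4
position: [0.5397, 0.1517, 0.1052]
tool_rot: [[0.983, -0.181, 0.0], [-0.181, -0.983, -0.001], [0.001, 0.001, -1.0]]
ft_force: [-9.2, -4.8, 18.4]
grip_width: 0.0
gripper_force: 9.5
```

Lid 2 is firm (18 N). I'll probe lid 1 the same way.

drive_tool(
  series=[
    [[0, 0, -0.025], 0, 0],
    [[0, -0.045, -0.025], 0, 0],
    [[0, -0.094, -0.025], 0, 0],
    [[0, -0.094, -0.025], 0, 0],
    [[0, -0.094, -0.025], 0, 0],
    [[0, -0.094, -0.015], 0, 0],
    [[0, -0.094, -0.008], 0, 0],
    [[0, -0.094, -0.005], 0, 0],
    [[0, -0.094, -0.003], 0, 0],
    [[0, -0.094, -0.001], 0, 0],
    [[0, -0.094, 0], 0, 0],
    [[0, -0.094, 0], 0, 0],
    [[0, -0.094, 0], 0, 0],
  ],
)

```text
time_s: 6.7
position: [0.5571, 0.2452, 0.1034]
tool_rot: [[0.984, -0.181, 0.0], [-0.181, -0.984, 0.0], [0.0, -0.0, -1.0]]
ft_force: [0.7, 0.0, 0.5]
grip_width: 0.0001
gripper_force: 0.3
```

Lid 1 yields with almost no force, so it covers the empty bin. I'll push it down along the arc.

drive_tool(
  series=[
    [[0, 0, 0.006], 0, 0],
    [[0.001, 0, 0.012], 0, 0],
    [[0.003, 0, 0.018], 0, 0],
    [[0.005, 0, 0.024], 0, 0],
    [[0.008, 0, 0.03], 0, 0],
    [[0.011, 0, 0.036], 0, 0],
    [[0.014, 0, 0.041], 0, 0],
    [[0.016, 0, 0.045], 0, 0],
    [[0.018, 0, 0.048], 0, 0],
    [[0.018, 0, 0.048], 0, 0],
    [[0.018, 0, 0.048], 0, 0],
  ],
)

```text
time_s: 7.8
position: [0.5747, 0.2418, 0.0552]
tool_rot: [[0.984, -0.181, -0.0], [-0.181, -0.984, -0.0], [-0.0, 0.0, -1.0]]
ft_force: [0.3, 0.7, -0.2]
grip_width: -0.0002
gripper_force: 0.0
```

```bash
python3 - <<'E'
from h import *
a=shot('top')['img'][130:300,130:405,::-1]; b=shot('side')['img'][170:340,170:445,::-1]
cv2.imwrite('pics/p1.png',cv2.resize(np.vstack([a,b]),None,fx=1.75,fy=1.75))
print(env.observe()['ft_force'],env.observe()['position'])
E
```

```text
[ 0.37672783 -0.0148194   0.0798336 ] [0.57474861 0.24189073 0.05537817]
```

View pics/p1.png

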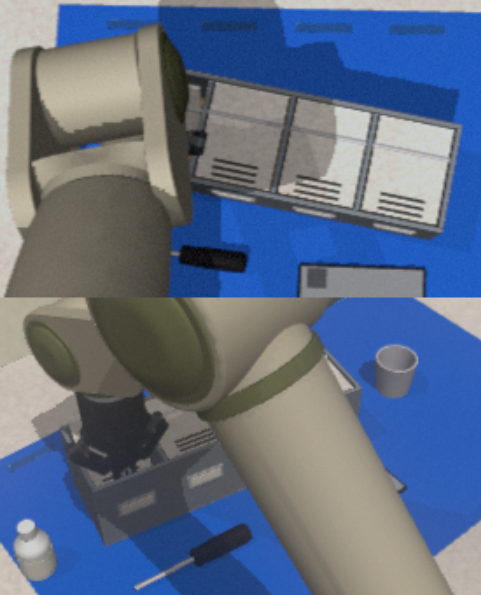

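The picture shows the fingers inside bin 1 and the bystanders undisturbed. Contact force is about 0, so I'll push farther toward the far side to reach the stop.

drive_tool(
  series=[
    [[0, 0, 0.004], 0, 0],
    [[0.002, 0, 0.005], 0, 0],
    [[0.004, 0, 0.005], 0, 0],
    [[0.006, 0, 0.005], 0, 0],
    [[0.006, 0, 0.005], 0, 0],
  ],
)

```text
time_s: 8.4
position: [0.5775, 0.2414, 0.0496]
tool_rot: [[0.984, -0.18, -0.008], [-0.18, -0.984, 0.0], [-0.008, 0.001, -1.0]]
ft_force: [-13.3, 2.7, 6.3]
grip_width: -0.0002
gripper_force: 7.2
```

It met the stop at 13 N. I'll back off toward the near side, lift, and look.

drive_tool(
  series=[
    [[-0.006, 0, 0], 0, 0],
    [[-0.012, 0, -0.02], 0, 0],
    [[-0.014, 0, -0.05], 0, 0],
    [[-0.014, 0, -0.1], 0, 0],
    [[-0.014, 0, -0.15], 0, 0],
    [[-0.06, 0.03, -0.17], 0, 0],
    [[-0.1, 0.08, -0.17], 0, 0],
    [[-0.1, 0.13, -0.17], 0, 0],
    [[-0.1, 0.18, -0.17], 0, 0],
    [[-0.1, 0.23, -0.17], 0, 0],
    [[-0.1, 0.28, -0.17], 0, 0],
    [[-0.1, 0.33, -0.17], 0, 0],
    [[-0.1, 0.38, -0.17], 0, 0],
    [[-0.1, 0.43, -0.17], 0, 0],
    [[-0.1, 0.43, -0.17], 0, 0],
    [[-0.1, 0.43, -0.17], 0, 0],
    [[-0.1, 0.43, -0.17], 0, 0],
  ],
)

```text
time_s: 10.1
position: [0.4046, -0.1639, 0.2203]
tool_rot: [[0.983, -0.182, 0.0], [-0.182, -0.983, 0.0], [0.0, -0.0, -1.0]]
ft_force: [-0.4, 0.6, -0.1]
grip_width: 0.0001
gripper_force: 0.0
```

```bash
python3 - <<'E'
from h import *
da=shot('top');a=da['img'][130:300,130:405,::-1]; b=shot('side')['img'][170:340,170:445,::-1]
cv2.imwrite('pics/p2.png',cv2.resize(np.vstack([a,b]),None,fx=1.75,fy=1.75))
k=np.load('/tmp/bank.npz');A,c=k['A'],k['c']
P=[(A.T@(w[:2]-c),w[2]) for u in range(205,240,3) for v in range(165,230,2) for w in [world(da,u,v)]]
P=np.array([[*p,z] for p,z in P]);P=P[(abs(P[:,1]-.141)<.02)&(abs(P[:,0])<.055)]
print(P[np.argsort(P[:,0])][::4].round(3)); print(env.observe()['ft_force'])
E
```

```text
[[-0.045  0.126  0.019]
 [-0.042  0.133  0.02 ]
 [-0.038  0.141  0.016]
 [-0.035  0.149  0.016]
 [-0.033  0.155  0.018]
 [-0.03   0.123  0.017]
 [-0.027  0.15   0.018]
 [-0.024  0.158  0.018]
 [-0.022  0.145  0.018]
 [-0.019  0.152  0.019]
 [-0.015  0.16   0.015]
 [-0.014  0.129  0.041]
 [-0.013  0.141  0.045]
 [-0.011  0.147  0.05 ]
 [-0.009  0.16   0.051]
 [-0.007  0.121  0.056]
 [-0.005  0.153  0.058]
 [-0.003  0.159  0.061]
 [-0.001  0.146  0.065]
 [ 0.001  0.151  0.071]
 [ 0.002  0.157  0.077]
 [ 0.005  0.145  0.078]
 [ 0.007  0.151  0.081]
 [ 0.009  0.156  0.087]
 [ 0.011  0.144  0.088]
 [ 0.013  0.15   0.093]
 [ 0.014  0.137  0.097]
 [ 0.016  0.142  0.102]
 [ 0.018  0.147  0.108]
 [ 0.019  0.16   0.108]
 [ 0.021  0.148  0.11 ]
 [ 0.023  0.153  0.116]
 [ 0.024  0.123  0.116]
 [ 0.025  0.152  0.121]
 [ 0.027  0.14   0.122]
 [ 0.029  0.128  0.126]
 [ 0.03   0.158  0.128]
 [ 0.032  0.152  0.128]
 [ 0.033  0.133  0.136]
 [ 0.035  0.139  0.139]
 [ 0.038  0.152  0.135]]
[ 0.41261522 -0.1908302   0.86876842]
```

View pics/p2.png

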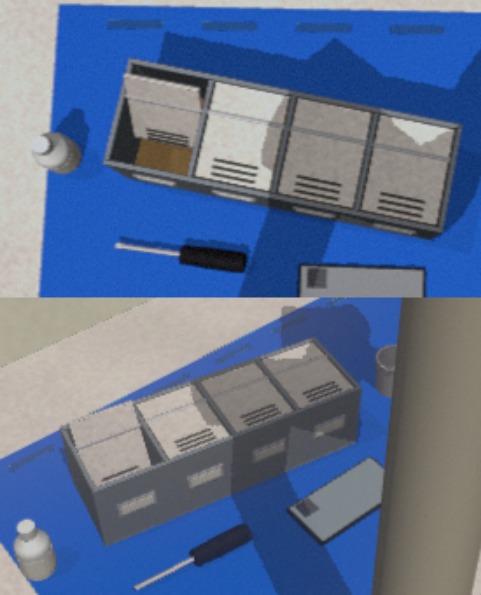

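Lid 1 stands open: its depth slope is about 1.96, which is 1.1 rad, the stop. The other three lids are level and the bystanders haven't moved. I'll hand it in.

```bash
python3 -c "
from rig import env
print(env.close_job())"
```

```text
the job is handed in; nothing more can be done
None
```

The empty bin was number 1: its lid is now open to its stop (about 1.1 rad), lids 2–4 proved firm at no more than 20 N and are shut, the phone, screwdriver, bottle and cup were left where they stood, and the job is handed in, though no verdict came back.

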